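# Shut a drill core in the screw-lid sample pot

### The arm

A 6-joint arm with a two-finger parallel gripper is mounted at the origin on the work surface. World frame = base frame: x ahead of the robot, y to its left, z up, the work surface at z = 0. Lengths are in m, angles in rad, forces in N, time in s.
With the tool pointing down it reaches from about 0.3 to 0.775 m from the base axis. Payload 14.6 kg.
Tool frame: the origin (TCP) lies at the very end of the fingers, on their centre line; the grasp point (between the pads) lies 19 mm behind it; y points along the fingers, z is the direction in which the jaws open and shut, and the axes are right-handed (so a half turn about y gives the same grasp; the last joint's range is limited). The gripper opens to 94 mm and grips with 3 to 60 N. Pads are 16 mm wide; open, the fingers measure 119 mm over their backs; the gripper's body (75 mm by 177 mm) begins 78 mm behind the grasp point.
Start: joints at [-1.178, 0.3, 1.521, -0, 1.321, -0.067], TCP at [0.244, -0.493, 0.205] pointing down, gripper open.
Joint ranges: [-3.03, 3.03], [-0.79, 2.21], [0.23, 2.52], [-1.04, 4.18], [0, 3.07], [-2.55, 2.55]. Speed limits (rad/s): [2.22, 2.22, 2.57, 3.14, 3.14, 3.14].

### API

Orientations are given as [roll, pitch, yaw] about the fixed x, y, z axes, in that order (R = Rz(yaw) Ry(pitch) Rx(roll)).
In Python, from station import get_obs, camera, hand_in, masks_of gives the robot as it stands.
- The arm moves only by the shell command python3 -m jog 'ROWS' [FORCE]. ROWS is text: rows parted by semicolons, each of 7 numbers parted by spaces: the shift along the world's x, y, z in mm, then the turn, a rotation vector about the world's x, y, z in degrees, then the closure, from 0 (fully open) to 1 (shut). A call has 1 to 10 rows; each row is the pose to reach, as a shift and turn from the pose measured when the call began; what a row does not reach only later rows make up. A row lasts 1/12 s, in which the tool goes at most 41.7 mm and 7.16 degrees, less where a joint would pass 70% of its speed; a pose out of reach is approached as far as the arm can. A call with a gripper value outside its range is refused whole. The fingers move at their own pace and stop on an object; FORCE is the grip in N (left out, the last holds). Time passes only in rows, so rows that repeat a pose let the fingers close. It gives the time, the measured TCP pose, the force and the opening at its end, in the units of the state.
- get_obs(): the state, without advancing time (a new reading comes with each control period).
- camera(name): name is "side" or "top" or "wrist"; returns a dict with "img" (420x560x3 uint8, red, green, blue), "range_z" (420x560 float32, m along the optical axis (not along the pixel's ray), 0 where there is no reading), "fx", "fy", "cx", "cy" (pixels), "rvec" (rotation vector, rad) and "tvec" (3), from world to camera coordinates, as OpenCV has them. Camera axes: x right, y down, z forward; pixel columns grow to the right and rows downward; lengths in m; the calibration is good to about 2 mm. A picture is of the moment at which its call begins.
- hand_in(): hands the job in, once; it reports no verdict.
Trained networks look in the newest picture that a camera, given by its name, has taken for a name from the list of things; names that differ only in an ending like _2 or _b are one class to them, and where a whole thing is asked for, a point or a joint stands for the part that bears it (a point fixed in the world has none). Each returns a list of dicts, best first, with "conf" (0 to 1); they miss things now and then, are a little off and sometimes report something else, mostly with a low value. They report only what shows in the picture. A call takes as long as a camera call.
- masks_of(thing, camera): "mask" (420x560 bool, what is visible of it) and "extent" ([left, top, right, bottom] in pixels, round what is visible of it).
The state is a dict: "time_s": time; "qpos": joint angles; "joint_vel": joint speeds; "tau": joint torques, N m; "ee_pos": TCP position; "eef_rot": TCP orientation; "force": force on the tool from outside, world axes, zero at the start; "moment": the same for the moment, N m; "grip_width": finger opening in m.
Only numpy, scipy, OpenCV 4.12 (cv2) and the standard library are available. Lean on these libraries where they do the work, as an engineer would, in place of code of your own. Each camera call takes 0.05 s, during which the arm holds its last target.

### The job

Stand the shorter of the two stone drill cores upright inside the metal sample pot. Then swing the pot's arm round until its lid is fully home over the pot, and screw the lid down clockwise until it is tight. Leave the longer core, the jar and the plastic box as they are.

Things in the scene. Friction and masses are not known exactly. Their poses are not given: they have to be found in the camera images.
- short_core_center (a point): Centre (half-way up, 32 mm above its base) of the short drill core: a loose plain grey stone cylinder standing upright on the bench, 36 mm diameter, 64 mm tall, about 0.16 kg. z points up along its axis.
- long_core_center (a point): Centre (half-way up, 50 mm above its base) of the long drill core, a bystander: same stone and 36 mm diameter, but 100 mm tall. It stands upright on the bench; the two cores may have changed places.
- pot_in (a point): Centre of the inner floor of the sample pot, 20 mm above the bench. The pot is a fixed open aluminium cylinder, inner diameter 90 mm, outer 100 mm, with its rim 70 mm above this point (90 mm above the bench). It stands on a 12 mm thick steel base plate. z up; the post on which the lid's arm pivots stands on the +y side of this frame, 110 mm from the pot's axis.
- swing_pivot (a point): Point on the vertical axis of the post, 127 mm above the bench, at mid-height of the swing arm (arm 14 mm thick: 120 to 134 mm above the bench, 24 mm wide; its hub on the post is 38 mm across and reaches up to 144 mm). The frame turns with the arm: its -y axis points along the arm to the lid, whose axis is 110 mm away.
- swing (a joint): Swing of the arm about the vertical post, rad. 0 = home, against its stop, with the lid exactly above the pot; grows as the arm swings open, clockwise seen from above (starts 1.3 to 1.9, stop at 2.2), so it closes counter-clockwise. It stays where it is left; about 0.15 N m of friction (1.5 N at the lid).
- cap_grip (a point): Centre of the lid's wing grip: an upright steel bar 76 mm long (along this frame's x), 14 mm thick (along y), 30 mm high (15 mm up and down from this point), on the lid's axis above the arm; take it from above across its thickness. This point is 167 mm above the bench with the lid fully unscrewed and 153 mm when tight; then the bar's underside is 4 mm above the arm's top.
- lid_bottom (a point): Centre of the lower edge of the lid's skirt. The round aluminium lid hangs captive below the arm's end: 120 mm across, 21 mm high. Its skirt goes 10 mm down over the outside of the pot with about 4 mm of play all round. Fully unscrewed it is 94 mm above the bench, 4 mm above the pot's rim; tight, 80 mm. If the arm is not home, the skirt lands on the rim and the turn is blocked.
- cap (a joint): Turn of the lid with its wing relative to the arm, rad. 0 = fully unscrewed; grows clockwise seen from above; 2.6 = hard stop, tight. Starts 0 to 0.3. Sinks 5.4 mm per rad. Friction (0.12 N m) holds it. Turned past 0.7 the skirt is below the rim and the arm cannot swing home. If the wing is gripped while the arm swings, the hand must turn with the arm, or it turns the lid.
- reagent: Bystander: a closed amber jar with a white cap, 64 mm diameter, 120 mm tall, loose. Origin at the centre of its underside.
- tub: Bystander: a clear plastic storage box with a blue lid, 170 mm by 120 mm, 80 mm high, heavy and fixed. Origin at the centre of its underside.

How it is judged:
On the way, in this order (a step that is already met when the one before it is completed fails the run):
1. the short core stands in the pot (horizontal distance between short_core_center and pot_in below 0.035 m and z of short_core_center in the frame of pot_in below 0.042 m and angle between short_core_center's own z axis and vertical below 0.25 rad), for 0.2 s.
2. the arm is swung home, the lid over the pot (value of joint swing below 0.06 rad), for 0.1 s.
At the end, for the whole second after the job is handed in: The short core stands upright (within 0.25 rad) on the pot's floor, the arm is home (within 0.06 rad of its stop), and the lid is screwed down to within 0.25 rad of its tight stop (joint cap above 2.35), at rest and released (all of step 1 and value of joint swing below 0.06 rad and value of joint cap above 2.35 rad and velocity of joint cap between -0.05 and 0.05 rad/s); the robot touches nothing.
It fails at once if the long core is disturbed (moved more than 20 mm) (distance of long_core_center from where it was at the start of the episode above 0.02 m).
It fails at once if the jar is disturbed (moved more than 20 mm) (distance of reagent from where it was at the start of the episode above 0.02 m).
It also fails if it takes over 61 s, if anything falls off the work surface, if the arm or the gripper's body presses on something with over 40 N, if the wrist force passes 120 N, or if a joint passes its speed limit or range.

## Working session

There is one attempt and no reset: what is moved stays moved. The work goes in short steps, Python scripts to look and compute and a shell command to move; the robot and the scene stay as the last step left them, time stands still between calls to the robot, and variables do not carry over. Pictures are saved under pics/ and viewed, and the job is handed in when it is done.

```bash
ls; mkdir -p pics; cat > h.py <<'E'
import numpy as np, cv2
from station import get_obs, camera, hand_in, masks_of
def pts(c):
    R,_=cv2.Rodrigues(np.array(c["rvec"],float)); t=np.array(c["tvec"],float).ravel()
    z=c["range_z"].astype(float); v,u=np.mgrid[:z.shape[0],:z.shape[1]]
    P=np.stack([(u-c["cx"])/c["fx"]*z,(v-c["cy"])/c["fy"]*z,z],-1)
    W=(P-t)@R; W[z<=0]=np.nan
    return W
def save(c,n): cv2.imwrite("pics/"+n+".png",c["img"][:,:,::-1])
E
python3 - <<'E'
from h import *
o=get_obs(); print({k:np.round(v,3) for k,v in o.items()})
for n in ["top","side"]:
    c=camera(n); save(c,n+"0"); np.savez("pics/"+n+"0.npz",W=pts(c),img=c["img"])
    R,_=cv2.Rodrigues(np.array(c["rvec"],float)); print(n,-R.T@np.array(c["tvec"]).ravel())
    for t in ["short_core_center","long_core_center","swing","cap","reagent","tub","pot_in"]:
        try:
            for m in masks_of(t,n)[:3]: 
                W=pts(c)[m["mask"]]; W=W[~np.isnan(W[:,0])]
                print(n,t,round(m["conf"],2),np.round(m["extent"]),m["mask"].sum(),np.round(np.percentile(W,[2,50,98],axis=0),3).tolist() if len(W) else None)
        except Exception as e: print(n,t,e)
E
```

```text
pics
{'time_s': np.float64(0.0), 'qpos': array([-1.178,  0.3  ,  1.522, -0.   ,  1.321, -0.067]), 'joint_vel': array([ 0.001, -0.001,  0.001,  0.001, -0.002, -0.   ]), 'tau': array([ 3.0000e-03, -5.3180e+01, -3.5273e+01,  7.1000e-02,  2.4000e-02,
       -0.0000e+00]), 'ee_pos': array([ 0.244, -0.493,  0.205]), 'eef_rot': array([-1.572,  0.   , -2.682]), 'force': array([-0.208,  0.385,  1.21 ]), 'moment': array([-0.045,  0.056, -0.047]), 'grip_width': np.float64(0.094)}
top [ 0.41500019 -0.1582626   0.95044179]
top short_core_center 0.71 [329. 250. 353. 269.] 239 [[0.466, -0.306, 0.002], [0.481, -0.286, 0.063], [0.497, -0.273, 0.066]]
top long_core_center 0.61 [284. 237. 304. 257.] 269 [[0.488, -0.195, -0.001], [0.502, -0.177, 0.099], [0.52, -0.16, 0.103]]
top swing 0.86 [123. 153. 184. 238.] 2930 [[0.505, 0.082, 0.098], [0.562, 0.123, 0.115], [0.67, 0.193, 0.181]]
top swing 0.57 [343. 160. 373. 195.] 880 [[0.639, -0.339, 0.015], [0.659, -0.31, 0.117], [0.692, -0.284, 0.122]]
top reagent 0.95 [341. 157. 371. 197.] 884 [[0.639, -0.339, 0.011], [0.659, -0.309, 0.117], [0.693, -0.284, 0.
[... 502 characters left out ...]
 0.068]]
side long_core_center 0.75 [305. 221. 318. 260.] 505 [[0.486, -0.192, 0.003], [0.499, -0.166, 0.064], [0.518, -0.159, 0.103]]
side swing 0.7 [195. 263. 277. 325.] 2930 [[0.501, 0.046, 0.016], [0.556, 0.146, 0.117], [0.669, 0.197, 0.182]]
side cap 0.76 [216. 265. 274. 324.] 2239 [[0.499, 0.081, 0.061], [0.55, 0.155, 0.116], [0.611, 0.197, 0.183]]
side reagent 0.77 [262. 182. 282. 222.] 885 [[0.637, -0.333, 0.008], [0.66, -0.294, 0.075], [0.692, -0.282, 0.124]]
side tub 0.59 [303. 158. 351. 212.] 1835 [[0.492, -0.558, 0.009], [0.546, -0.421, 0.08], [0.608, -0.394, 0.085]]
side pot_in 0.65 [177. 247. 278. 336.] 5448 [[0.504, -0.051, 0.008], [0.608, 0.126, 0.101], [0.718, 0.195, 0.181]]
```

View pics/top0.png

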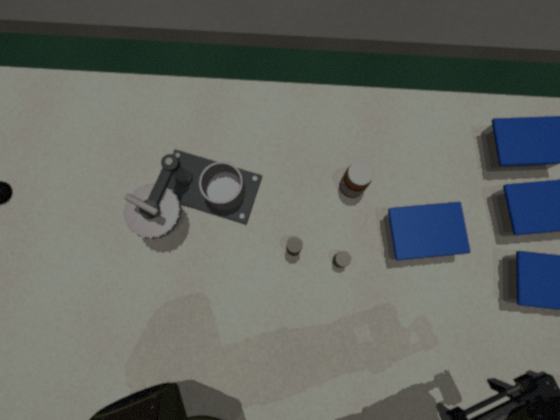

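```bash
python3 - <<'E'
from h import *
from scipy.optimize import least_squares
for n in ["top","side"]:
    W=np.load(f"pics/{n}0.npz")["W"].reshape(-1,3)
    def circ(box,z0,z1,r=None):
        m=(W[:,0]>box[0])&(W[:,0]<box[1])&(W[:,1]>box[2])&(W[:,1]<box[3])&(W[:,2]>z0)&(W[:,2]<z1)
        return W[m]
    a=circ((.45,.51,-.32,-.26),.060,.070); b=circ((.47,.53,-.21,-.15),.096,.106)
    for q in (a,b):
        (cx,cy),r=cv2.minEnclosingCircle(q[:,:2].astype(np.float32)); print(n,"core",len(q),q.mean(0).round(4),round(cx,4),round(cy,4),round(r,4))
    q=circ((.45,.75,-.12,.25),.084,.095)
    f=lambda p:(lambda d:np.minimum(abs(d-.045),abs(d-.05))*((d<.045)|(d>.05)))(np.hypot(q[:,0]-p[0],q[:,1]-p[1]))
    best=min((least_squares(f,[x,y],loss='soft_l1',f_scale=.003) for x in np.arange(.5,.72,.03) for y in np.arange(-.08,.12,.03)),key=lambda s:s.cost)
    print(n,"pot",len(q),best.x,best.cost, q[:,:2].min(0),q[:,:2].max(0))
    q=circ((.45,.75,-.12,.25),.139,.150); print(n,"hub",len(q),q.mean(0),q.min(0),q.max(0))
    q=circ((.45,.75,-.12,.25),.155,.19); print(n,"wing",len(q),q.mean(0),q.min(0),q.max(0),np.percentile(q[:,2],[50,90]))
    q=q[q[:,2]>np.percentile(q[:,2],90)-.006]
    (c,s,an)=cv2.minAreaRect((q[:,:2]*1000).astype(np.float32)); print(" wing rect",c,s,an,q[:,2].mean())
    q=circ((.45,.75,-.05,.25),.111,.119); (cx,cy),r=cv2.minEnclosingCircle(q[:,:2].astype(np.float32)); print(" lidtop",len(q),cx,cy,r)
E
```

```text
top core 191 [ 0.4831 -0.2904  0.0635] 0.4831 -0.2909 0.0178
top core 206 [ 0.5046 -0.1782  0.0997] 0.5051 -0.178 0.0179
top pot 338 [6.36810813e-01 4.61410241e-04] 0.006997774435790961 [ 0.49888366 -0.05155495] [0.68697376 0.13121813]
top hub 138 [0.66276858 0.10420135 0.14111038] [0.552001   0.08773863 0.13904232] [0.68189401 0.1393388  0.146245  ]
top wing 279 [0.5578344  0.13477674 0.17849776] [0.53921894 0.1028276  0.15556164] [0.57846716 0.17413619 0.18365981] [0.17980736 0.18191642]
 wing rect (559.6598510742188, 138.59786987304688) (75.98406219482422, 13.912577629089355) 65.89421844482422 0.17996090270517864
 lidtop 1619 0.5805708765983582 0.12925344705581665 0.08404424041509628
side core 93 [ 0.4808 -0.2883  0.0655] 0.4804 -0.2904 0.0204
side core 109 [ 0.5023 -0.1756  0.101 ] 0.5024 -0.1774 0.0194
side pot 300 [0.63630045 0.00230323] 0.010459403476137786 [ 0.49943993 -0.0553923 ] [0.68535197 0.19299971]
side hub 164 [0.64375354 0.11251714 0.14268127] [0.55028838 0.08510199 0.13901889] [0.6806127  0.14628695 0.14996844]
side wing 447 [0.55556994 0.14360821 0.17305856] [0.53677359 0.10431617 0.15520423] [0.57943804 0.17605446 0.18588116] [0.17482429 0.18298233]
 wing rect (557.5971069335938, 139.50119018554688) (76.20753479003906, 14.715262413024902) 65.36567687988281 0.1815503358425907
 lidtop 1333 0.5827600955963135 0.1322365552186966 0.08786304295063019
```

View pics/side0.png

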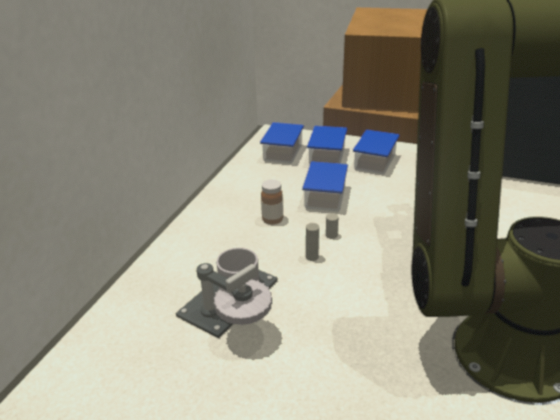

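Top view: pot at (221,187), hub at (171,162), wing and lid at about (145,208), short core at (342,260), long core at (293,246). Sizes and heights agree with the spec: hub–pot is 109 mm and hub–wing is 109 mm. Next I move above the short core.

```bash
python3 -m jog '40 34 0 0 0 0 0;79 67 0 0 0 0 0;109 93 0 0 0 0 0;139 118 0 0 0 0 0;169 143 0 0 0 0 0;199 169 0 0 0 0 0;238 202 0 0 0 0 0;238 202 -30 0 0 0 0;238 202 -60 0 0 0 0;238 202 -60 0 0 0 0' 20
python3 - <<'E'
from h import *
o=get_obs();print(o["ee_pos"],o["eef_rot"],o["force"])
c=camera("wrist");save(c,"w1")
c=camera("top");save(c,"t1");W=pts(c).reshape(-1,3)
for z0,z1,b in((.06,.07,(.45,.51,-.32,-.26)),):
    q=W[(W[:,0]>b[0])&(W[:,0]<b[1])&(W[:,1]>b[2])&(W[:,1]<b[3])&(W[:,2]>z0)&(W[:,2]<z1)];print(len(q))
c=camera("wrist");W=pts(c).reshape(-1,3)
b=(.45,.51,-.32,-.26);q=W[(W[:,0]>b[0])&(W[:,0]<b[1])&(W[:,1]>b[2])&(W[:,1]<b[3])&(W[:,2]>.058)&(W[:,2]<.07)]
print(len(q),q.mean(0),cv2.minEnclosingCircle(q[:,:2].astype(np.float32)))
E
```

```text
time_s: 1.63
ee_pos: [0.4809, -0.2885, 0.1402]
eef_rot: [-1.578, -0.004, -2.68]
force: [-0.4, 0.0, -1.0]
grip_width: 0.0943
[ 0.48088175 -0.28850741  0.14019562] [-1.57786357 -0.00391433 -2.679586  ] [-0.37087202  0.02539602 -1.03632062]
0
1338 [ 0.48484675 -0.28893301  0.06420106] ((0.48410019278526306, -0.28947773575782776), 0.017988570034503937)
```

View pics/w1.png

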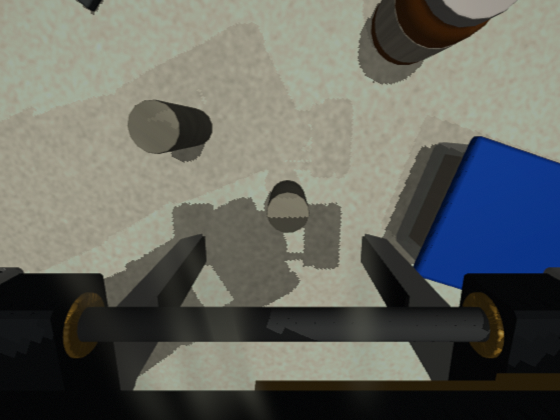

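The wrist view shows the short core's top at (288,210), midway between the fingers at x = 205 and 362. The long core at (155,125) is well clear, so I descend and grip.

```bash
python3 -m jog '2 -1 -30 0 0 0 0;2 -1 -60 0 0 0 0;2 -1 -85 0 0 0 0;2 -1 -100 0 0 0 0;2 -1 -109 0 0 0 0;2 -1 -109 0 0 0 0' 25 && python3 -m jog '0 0 0 0 0 0 0.3;0 0 0 0 0 0 0.7;0 0 0 0 0 0 0.7;0 0 0 0 0 0 0.7;0 0 0 0 0 0 0.7;0 0 0 0 0 0 0.7' 25
```

```text
time_s: 2.28
ee_pos: [0.4839, -0.2933, 0.038]
eef_rot: [-1.57, 0.0, -2.684]
force: [-0.1, -0.1, 0.1]
grip_width: 0.0942
time_s: 2.78
ee_pos: [0.484, -0.2933, 0.0384]
eef_rot: [-1.569, 0.001, -2.684]
force: [1.1, 0.7, -0.2]
grip_width: 0.0574
```

```bash
python3 -m jog '0 3 -9 0 0 0 0.4;0 3 -9 0 0 0 0.4;0 3 -9 0 0 0 0.4;0 3 -9 0 0 0 0.7;0 3 -9 0 0 0 0.7;0 3 -9 0 0 0 0.7;0 3 -9 0 0 0 0.7;0 3 -9 0 0 0 0.7;0 3 -9 0 0 0 0.7' 25
```

```text
time_s: 3.53
ee_pos: [0.4841, -0.2904, 0.0295]
eef_rot: [-1.569, 0.001, -2.684]
force: [0.3, 0.2, 0.7]
grip_width: 0.0356
```

```bash
python3 -m jog '0 0 20 0 0 0 0.7;0 0 45 0 0 0 0.7;0 0 75 0 0 0 0.7;0 0 105 0 0 0 0.7;0 0 130 0 0 0 0.7;0 0 140 0 0 0 0.7;0 0 140 0 0 0 0.7' 25; python3 -m jog '15 30 0 0 0 0 0.7;30 60 0 0 0 0 0.7;45 90 0 0 0 0 0.7;62 120 0 0 0 0 0.7;78 150 0 0 0 0 0.7;94 180 0 0 0 0 0.7;110 210 0 0 0 0 0.7;126 240 0 0 0 0 0.7;140 270 0 0 0 0 0.7;152 291 0 0 0 0 0.7'
python3 -m jog '0 0 0 0 0 0 0.7;0 0 0 0 0 0 0.7'
python3 - <<'E'
from h import *
o=get_obs();print(o["ee_pos"],o["eef_rot"],o["force"],o["grip_width"])
c=camera("wrist");save(c,"w2")
W=pts(c).reshape(-1,3)
q=W[(W[:,2]>.086)&(W[:,2]<.094)&(abs(W[:,0]-.6365)<.07)&(abs(W[:,1])<.07)]
f=lambda p:(lambda d:np.minimum(abs(d-.045),abs(d-.05))*((d<.045)|(d>.05)))(np.hypot(q[:,0]-p[0],q[:,1]-p[1]))
from scipy.optimize import least_squares
print(len(q),least_squares(f,[.6365,.001],loss='soft_l1',f_scale=.002).x)
c=camera("side");save(c,"s2")
E
```

```text
time_s: 4.12
ee_pos: [0.4847, -0.2909, 0.1714]
eef_rot: [-1.566, 0.003, -2.683]
force: [0.4, -0.4, -2.6]
grip_width: 0.0354
time_s: 4.95
ee_pos: [0.6367, 0.0028, 0.1686]
eef_rot: [-1.568, -0.0, -2.682]
force: [0.1, -0.2, -0.9]
grip_width: 0.0355
time_s: 5.12
ee_pos: [0.636, 0.0041, 0.1655]
eef_rot: [-1.57, -0.004, -2.68]
force: [0.2, -0.3, -1.8]
grip_width: 0.0357
[0.63600342 0.00408334 0.16547394] [-1.56998263 -0.00389781 -2.68019778] [ 0.2310601  -0.25614687 -1.78655595] 0.0356589616408135
1448 [ 6.38750099e-01 -1.44960426e-04]
```

View pics/w2.png

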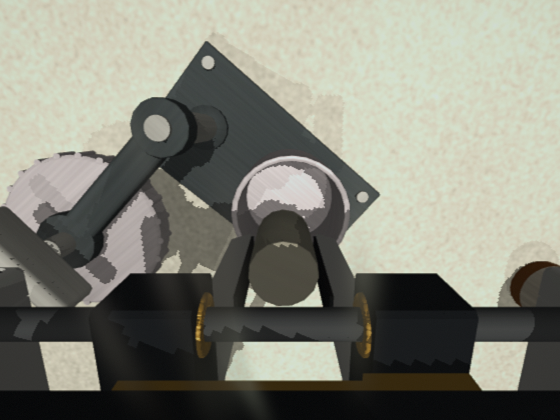

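View pics/s2.png

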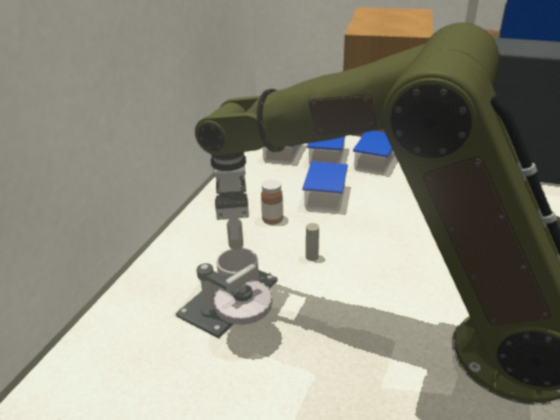

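The core hangs upright above the pot mouth, with the rim centred near (290,205). I lower it now.

```bash
python3 -m jog '1 -4 -20 0 0 0 0.7;1 -4 -45 0 0 0 0.7;1 -4 -70 0 0 0 0.7;1 -4 -90 0 0 0 0.7;1 -4 -103 0 0 0 0.7;1 -4 -108 0 0 0 0.7;1 -4 -108 0 0 0 0.7;1 -4 -108 0 0 0 0.7' 
```

```text
time_s: 5.88
ee_pos: [0.6373, -0.0022, 0.0598]
eef_rot: [-1.568, -0.002, -2.683]
force: [0.3, 0.0, -1.5]
grip_width: 0.0354
```

```bash
python3 -m jog '0 1 -4 0 0 0 0.7;0 1 -7 0 0 0 0.7;0 1 -9 0 0 0 0.7;0 1 -10 0 0 0 0.7;0 1 -10 0 0 0 0.7'; python3 -m jog '0 0 0 0 0 0 0.58;0 0 0 0 0 0 0.52;0 0 0 0 0 0 0.52;0 0 0 0 0 0 0.52;0 0 0 0 0 0 0.52' 
```

```text
time_s: 6.3
ee_pos: [0.6373, -0.0011, 0.0497]
eef_rot: [-1.569, -0.002, -2.683]
force: [0.4, 0.3, -1.2]
grip_width: 0.0354
time_s: 6.72
ee_pos: [0.6374, -0.0012, 0.0499]
eef_rot: [-1.568, -0.001, -2.683]
force: [-0.2, -0.3, -0.7]
grip_width: 0.0449
```

```bash
python3 -m jog '0 0 10 0 0 0 0.52;0 0 30 0 0 0 0.52;0 0 60 0 0 0 0.52;0 0 95 0 0 0 0.52;0 0 130 0 0 0 0.4;0 0 165 0 0 0 0.4;0 0 190 0 0 0 0.4;0 0 190 0 0 0 0.4'
python3 - <<'E'
from h import *
c=camera("wrist");save(c,"w3");W=pts(c).reshape(-1,3)
q=W[(W[:,2]>.078)&(W[:,2]<.087)&(np.hypot(W[:,0]-.637,W[:,1])<.04)];print(len(q),q.mean(0),cv2.minEnclosingCircle(q[:,:2].astype(np.float32)))
c=camera("top");save(c,"t3");W=pts(c).reshape(-1,3)
q=W[(W[:,0]>.52)&(W[:,0]<.61)&(W[:,1]>.1)&(W[:,1]<.2)&(W[:,2]>.174)&(W[:,2]<.19)];print("wing",len(q),cv2.minAreaRect((q[:,:2]*1000).astype(np.float32)))
print(get_obs()["ee_pos"])
E
```

```text
time_s: 7.38
ee_pos: [0.6387, -0.0012, 0.2472]
eef_rot: [-1.564, 0.007, -2.683]
force: [-0.3, -0.4, 0.5]
grip_width: 0.0564
795 [6.37810423e-01 8.47814581e-05 8.42379686e-02] ((0.6374342441558838, -0.0001273214293178171), 0.01784219965338707)
wing 0 ((0.0, 0.0), (0.0, 0.0), 0.0)
[ 0.63744691 -0.00115923  0.24107775]
```

View pics/w3.png

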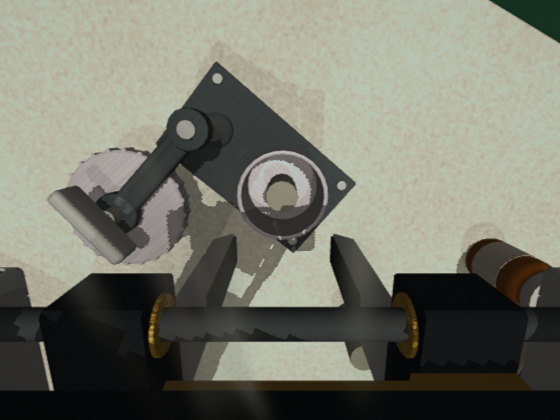

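The core stands in the pot, top at z = 84 mm and centred within 1 mm. Next I measure the wing and hub from this view.

```bash
python3 - <<'E'
from h import *
from scipy.optimize import least_squares
c=camera("wrist");W=pts(c).reshape(-1,3)
q=W[(W[:,0]>.5)&(W[:,0]<.62)&(W[:,1]>.08)&(W[:,1]<.2)&(W[:,2]>.176)&(W[:,2]<.19)];print("wing",len(q),q[:,2].mean(),cv2.minAreaRect((q[:,:2]*1000).astype(np.float32)))
q=W[(np.hypot(W[:,0]-.663,W[:,1]-.107)<.03)&(W[:,2]>.141)&(W[:,2]<.155)];print("hub",len(q),q.mean(0),cv2.minEnclosingCircle(q[:,:2].astype(np.float32)))
E
```

```text
wing 1766 0.18066392173964427 ((561.062744140625, 140.03082275390625), (76.05233764648438, 14.757267951965332), 65.82178497314453)
hub 484 [0.66490911 0.10647775 0.14318861] ((0.6652249693870544, 0.10619457066059113), 0.018071793019771576)
```

```bash
python3 -m jog '-10 20 0 0 0 7 0.4;-22 40 0 0 0 14 0.4;-33 60 0 0 0 21 0.4;-44 80 0 0 0 28 0.4;-55 100 0 0 0 35 0.4;-66 120 0 0 0 39.5 0.4;-77 140 0 0 0 39.5 0.4;-77 140 0 0 0 39.5 0.4;-77 140 0 0 0 39.5 0.4'
python3 - <<'E'
from h import *
o=get_obs();print(o["ee_pos"],o["eef_rot"])
c=camera("wrist");save(c,"w4");W=pts(c).reshape(-1,3)
q=W[(W[:,0]>.5)&(W[:,0]<.62)&(W[:,1]>.08)&(W[:,1]<.2)&(W[:,2]>.176)&(W[:,2]<.19)];print("wing",len(q),q[:,2].mean(),cv2.minAreaRect((q[:,:2]*1000).astype(np.float32)))
E
```

```text
time_s: 8.28
ee_pos: [0.5594, 0.1394, 0.2385]
eef_rot: [-1.57, -0.003, -1.992]
force: [-0.9, -0.5, 0.5]
grip_width: 0.0563
[0.5593853  0.13944786 0.23846501] [-1.57021894 -0.0031236  -1.99222022]
wing 1583 0.18102608717930335 ((560.7874145507812, 140.9395294189453), (75.31781005859375, 13.417551040649414), 65.55646514892578)
```

View pics/w4.png

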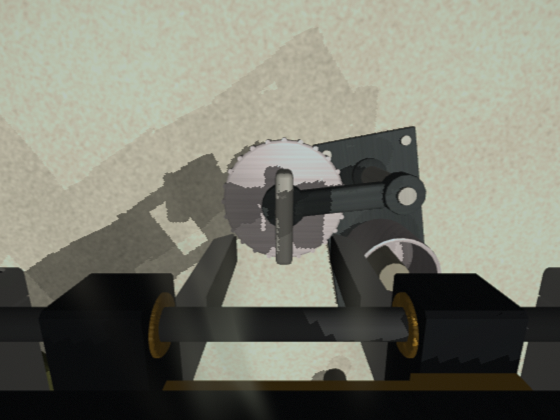

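The wing at (284,217) lies between the fingers and is parallel to the pads. I go down and grip it.

```bash
python3 -m jog '1 1 -30 0 0 0 0.4;1 1 -55 0 0 0 0.4;1 1 -72 0 0 0 0.4;1 1 -81 0 0 0 0.4;1 1 -81 0 0 0 0.4;1 1 -81 0 0 0 0.4'; python3 -m jog '0 0 0 0 0 0 0.6;0 0 0 0 0 0 0.8;0 0 0 0 0 0 0.95;0 0 0 0 0 0 0.95;0 0 0 0 0 0 0.95;0 0 0 0 0 0 0.95;0 0 0 0 0 0 0.95;0 0 0 0 0 0 0.95' 25;python3 - <<'E'
from h import *
o=get_obs();print(o["ee_pos"],o["eef_rot"],o["force"],o["moment"])
E
```

```text
time_s: 8.83
ee_pos: [0.5612, 0.1392, 0.1579]
eef_rot: [-1.57, -0.003, -1.994]
force: [-0.5, 0.7, 1.3]
grip_width: 0.0565
time_s: 9.5
ee_pos: [0.5603, 0.1396, 0.158]
eef_rot: [-1.572, -0.004, -1.994]
force: [-8.8, 2.3, 4.5]
grip_width: 0.014
[0.56031631 0.13963134 0.15795165] [-1.57222139 -0.0035651  -1.99388703] [-8.82680886  2.33504614  4.49156547] [0.44569017 1.46862836 0.0272663 ]
```

```bash
cat > arc.py <<'E'
import sys
from h import *
o=get_obs(); p=o["ee_pos"][:2]*1000
C=np.array([664.5,106.5]); jaw=np.degrees(o["eef_rot"][2])+90
cur=np.degrees(np.arctan2(*(p-C)[::-1]))%360; print("arm ang",cur,"r",np.hypot(*(p-C)),"jaw",jaw,"F",o["force"],"M",o["moment"],"q",o["qpos"].round(2))
for k in range(1,11):
    f=min(float(sys.argv[1])*k, float(sys.argv[2])-cur)
    a=np.radians(cur+f); t=C+110*np.array([np.cos(a),np.sin(a)])-p; print(t.round(1),round(f,1))
E
python3 arc.py 5 256
```

```text
arm ang 162.3588746698756 r 109.32487260456752 jaw -24.241311725261056 F [-8.82680886  2.33504614  4.49156547] M [0.44569017 1.46862836 0.0272663 ] q [ 0.18  0.4   1.49 -0.    1.25  0.61]
[-3.1 -9.1] 5.0
[ -4.8 -18.5] 10.0
[ -5.7 -28.1] 15.0
[ -5.7 -37.7] 20.0
[ -4.9 -47.2] 25.0
[ -3.3 -56.7] 30.0
[ -0.8 -66. ] 35.0
[  2.5 -75. ] 40.0
[  6.5 -83.7] 45.0
[ 11.3 -92. ] 50.0
```

```bash
python3 -m jog '-2.5 -9 0 0 0 5 0.95;-4.2 -18.5 0 0 0 10 0.95;-5.1 -28 0 0 0 15 0.95;-5.1 -37.5 0 0 0 20 0.95;-4.4 -47 0 0 0 25 0.95;-2.8 -56.5 0 0 0 30 0.95;-0.5 -65.5 0 0 0 35 0.95;2.8 -74.5 0 0 0 40 0.95;6.8 -83 0 0 0 45 0.95;11.5 -91.5 0 0 0 50 0.95'; python3 arc.py 4.5 257
```

```text
time_s: 10.33
ee_pos: [0.5712, 0.0476, 0.158]
eef_rot: [-1.574, -0.003, -1.117]
force: [-5.0, -1.1, 3.4]
grip_width: 0.014
arm ang 212.25267816353912 r 110.37909443373756 jaw 26.016027912365942 F [-4.9727675  -1.11609763  3.40439345] M [-0.04425293  0.76862366  0.03824211] q [ 0.02  0.39  1.51 -0.    1.24 -0.43]
[ 5.2 -6.9] 4.5
[ 10.6 -13.6] 9.0
[ 16.6 -19.9] 13.5
[ 23.  -25.7] 18.0
[ 29.9 -30.9] 22.5
[ 37.1 -35.6] 27.0
[ 44.7 -39.8] 31.5
[ 52.6 -43.3] 36.0
[ 60.7 -46.1] 40.5
[ 68.6 -48.3] 44.7
```

```bash
python3 -m jog '5.2 -7 0 0 0 4.5 0.95;10.6 -13.6 0 0 0 9 0.95;16.6 -20 0 0 0 13.5 0.95;23 -25.7 0 0 0 18 0.95;30 -31 0 0 0 22.5 0.95;37 -35.6 0 0 0 27 0.95;44.7 -39.8 0 0 0 31.5 0.95;52.6 -43.3 0 0 0 36 0.95;60.7 -46 0 0 0 40.5 0.95;60.7 -46 0 0 0 40.5 0.95'; python3 arc.py 1 258
```

```text
time_s: 11.17
ee_pos: [0.6326, 0.0004, 0.158]
eef_rot: [-1.575, -0.003, -0.406]
force: [-1.7, -7.2, 1.8]
grip_width: 0.0138
arm ang 253.2680432346337 r 110.84089857111422 jaw 66.73426952587862 F [-1.70339307 -7.20665479  1.81123106] M [-0.91604668  0.02327369  0.0247193 ] q [-0.06  0.52  1.32 -0.01  1.3  -1.22]
[2.1 0.3] 1.0
[ 3.9 -0.2] 2.0
[ 5.8 -0.7] 3.0
[ 7.7 -1.1] 4.0
[ 9.  -1.4] 4.7
[ 9.  -1.4] 4.7
[ 9.  -1.4] 4.7
[ 9.  -1.4] 4.7
[ 9.  -1.4] 4.7
[ 9.  -1.4] 4.7
```

```bash
python3 -m jog '2 0 0 0 0 1 0.95;4 -0.3 0 0 0 2 0.95;5 -0.6 0 0 0 2.5 0.95;5 -0.6 0 0 0 2.5 0.95'; python3 arc.py 1 259; python3 -m jog '1.5 0 0 0 0 0.5 0.95;3 0 0 0 0 0.5 0.95;3 0 0 0 0 0.5 0.95'; python3 arc.py 1 259
```

```text
time_s: 11.5
ee_pos: [0.6375, -0.001, 0.158]
eef_rot: [-1.576, -0.003, -0.363]
force: [-2.1, -5.5, 0.5]
grip_width: 0.014
arm ang 255.87724285005223 r 110.84408144429511 jaw 69.19910512719704 F [-2.14766468 -5.54041347  0.53999195] M [-0.84114071  0.08576681  0.08398923] q [-0.06  0.53  1.31 -0.01  1.3  -1.26]
[2.1 0.4] 1.0
[ 3.9 -0.1] 2.0
[ 5.8 -0.4] 3.0
[ 6.1 -0.5] 3.1
[ 6.1 -0.5] 3.1
[ 6.1 -0.5] 3.1
[ 6.1 -0.5] 3.1
[ 6.1 -0.5] 3.1
[ 6.1 -0.5] 3.1
[ 6.1 -0.5] 3.1
time_s: 11.75
ee_pos: [0.6384, -0.0012, 0.1579]
eef_rot: [-1.579, 0.002, -0.355]
force: [-20.1, -3.9, 7.5]
grip_width: 0.0138
arm ang 256.376343420062 r 110.86050909435482 jaw 69.63358295211368 F [-20.10768556  -3.8935126    7.45387234] M [-0.37202263  3.24385094 -0.1378812 ] q [-0.06  0.54  1.3  -0.01  1.31 -1.27]
[2.1 0.4] 1.0
[ 3.9 -0. ] 2.0
[ 5.1 -0.2] 2.6
[ 5.1 -0.2] 2.6
[ 5.1 -0.2] 2.6
[ 5.1 -0.2] 2.6
[ 5.1 -0.2] 2.6
[ 5.1 -0.2] 2.6
[ 5.1 -0.2] 2.6
[ 5.1 -0.2] 2.6
```

The arm is on its stop: 20 N reaction, arm angle 256.4° against a pot bearing of 255.7°. I screw clockwise now, following the sink.

```bash
python3 -m jog '0.3 0 -0.6 0 0 -6 0.95;0.3 0 -1.1 0 0 -12 0.95;0.3 0 -1.7 0 0 -18 0.95;0.3 0 -2.3 0 0 -24 0.95;0.3 0 -2.8 0 0 -30 0.95;0.3 0 -3.4 0 0 -36 0.95;0.3 0 -4 0 0 -42 0.95;0.3 0 -4.5 0 0 -48 0.95;0.3 0 -5.1 0 0 -54 0.95;0.3 0 -5.7 0 0 -60 0.95'; python3 arc.py 1 256.2 | head -1
```

```text
time_s: 12.58
ee_pos: [0.6384, -0.0009, 0.1523]
eef_rot: [-1.579, 0.003, -1.408]
force: [-4.1, 0.3, 1.9]
grip_width: 0.0139
arm ang 256.31215726211553 r 110.49180107384949 jaw 9.316671768982047 F [-4.06271005  0.34417296  1.9024568 ] M [0.0209867  0.29098084 0.13387672] q [-0.06  0.55  1.3   0.    1.3  -0.22]
```

```bash
python3 -m jog '0.2 0 -0.6 0 0 -6 0.95;0.2 0 -1.1 0 0 -12 0.95;0.2 0 -1.7 0 0 -18 0.95;0.2 0 -2.3 0 0 -24 0.95;0.2 0 -2.8 0 0 -30 0.95;0.2 0 -3.4 0 0 -36 0.95;0.2 0 -4 0 0 -42 0.95;0.2 0 -4.5 0 0 -48 0.95;0.2 0 -5.1 0 0 -54 0.95;0.2 0 -5.7 0 0 -60 0.95'; python3 arc.py 1 256.2 | head -1
python3 -m jog '0 0 -0.4 0 0 -5 0.95;0 0 -0.9 0 0 -10 0.95;0 0 -1.4 0 0 -15 0.95;0 0 -1.9 0 0 -20 0.95;0 0 -1.9 0 0 -20 0.95'; python3 arc.py 1 256.2 | head -1
```

```text
time_s: 13.42
ee_pos: [0.6386, -0.0009, 0.1467]
eef_rot: [-1.578, 0.002, -2.461]
force: [-0.0, -0.6, 0.3]
grip_width: 0.0138
arm ang 256.455234364538 r 110.51798361032797 jaw -51.014910520191876 F [-0.0284481  -0.56076771  0.32127203] M [-0.70341717 -0.16322549  0.13012837] q [-0.06  0.55  1.31  0.01  1.29  0.83]
time_s: 13.83
ee_pos: [0.6385, -0.001, 0.1447]
eef_rot: [-1.578, 0.002, -2.815]
force: [-0.2, -3.2, -0.3]
grip_width: 0.0138
arm ang 256.42619819909356 r 110.61413213296849 jaw -71.28085957508091 F [-0.23174575 -3.16728032 -0.32143599] M [-0.77802666  0.00776695 -0.12302805] q [-0.06  0.55  1.32  0.01  1.28  1.18]
```

```bash
python3 -m jog '0 0 -0.2 0 0 -3 0.95;0 0 -0.3 0 0 -5 0.95;0 0 -0.3 0 0 -5 0.95'; python3 arc.py 1 256.2 | head -1
```

```text
time_s: 14.08
ee_pos: [0.6382, -0.001, 0.1446]
eef_rot: [-1.578, 0.001, -2.901]
force: [-4.6, -0.8, 2.7]
grip_width: 0.0144
arm ang 256.22963812416515 r 110.6462055189565 jaw -76.19858811476871 F [-4.56392227 -0.8016666   2.69217831] M [-0.43492563  0.87626083  0.61023689] q [-0.06  0.55  1.32  0.01  1.28  1.27]
```

Moment rose to 0.61 N m and the grip width is spreading, so the stop is reached. I release and retreat.

```bash
python3 -m jog '0 0 0 0 0 2 0.95;0 0 0 0 0 2 0.8;0 0 0 0 0 2 0.6;0 0 0 0 0 2 0.4;0 0 0 0 0 2 0.4;0 0 0 0 0 2 0.4;0 0 0 0 0 2 0.4'; python3 -m jog '0 0 15 0 0 0 0.4;0 0 40 0 0 0 0.4;0 0 75 0 0 0 0.4;0 0 110 0 0 0 0.4;0 0 130 0 0 0 0.4;-30 0 130 0 0 0 0.4;-60 0 130 0 0 0 0.4;-90 0 130 0 0 0 0.4;-90 0 130 0 0 0 0.4;-90 0 130 0 0 0 0.4'
python3 - <<'E'
from h import *
o=get_obs();print(o["ee_pos"],o["force"])
for n in ["wrist","top","side"]:
    c=camera(n);save(c,n+"9");W=pts(c).reshape(-1,3)
    q=W[(np.hypot(W[:,0]-.637,W[:,1])<.045)&(W[:,2]>.157)&(W[:,2]<.175)];
    if len(q):print(n,len(q),q[:,2].mean(),cv2.minAreaRect((q[:,:2]*1000).astype(np.float32)))
    q=W[(np.hypot(W[:,0]-.637,W[:,1])<.065)&(W[:,2]>.09)&(W[:,2]<.112)]
    if len(q):print(" lid",len(q),np.median(q[:,2]),cv2.minEnclosingCircle(q[:,:2].astype(np.float32)))
E
```

```text
time_s: 14.67
ee_pos: [0.6382, -0.0009, 0.1445]
eef_rot: [-1.578, 0.001, -2.866]
force: [-0.6, 1.2, -0.8]
grip_width: 0.0485
time_s: 15.5
ee_pos: [0.5476, -0.0009, 0.2754]
eef_rot: [-1.577, 0.003, -2.866]
force: [0.6, 0.3, -0.0]
grip_width: 0.0561
[ 0.54762743 -0.00089955  0.27541745] [ 0.617079    0.25132782 -0.0161831 ]
wrist 1471 0.16708383496114432 ((637.6873779296875, 0.1388721466064453), (74.8279037475586, 14.22004222869873), 16.773656845092773)
 lid 7005 0.10120462231593375 ((0.6377002596855164, 6.55669646221213e-05), 0.06206084042787552)
top 43 0.16533274640140047 ((641.0029907226562, -2.1645164489746094), (65.49254608154297, 12.01252555847168), 18.700048446655273)
 lid 280 0.09957357343263748 ((0.6369059085845947, -0.0018346039578318596), 0.06197455897927284)
side 229 0.16531929561554878 ((634.85107421875, 0.5570602416992188), (75.61335754394531, 17.603544235229492), 18.863927841186523)
 lid 976 0.1019903562728855 ((0.6351054906845093, 0.0003752815828192979), 0.06328761577606201)
```

View pics/wrist9.png

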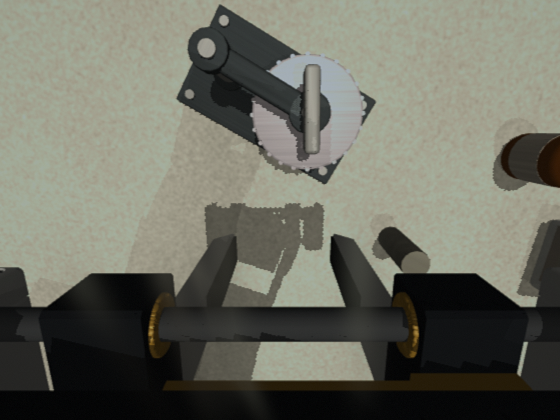

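View pics/side9.png

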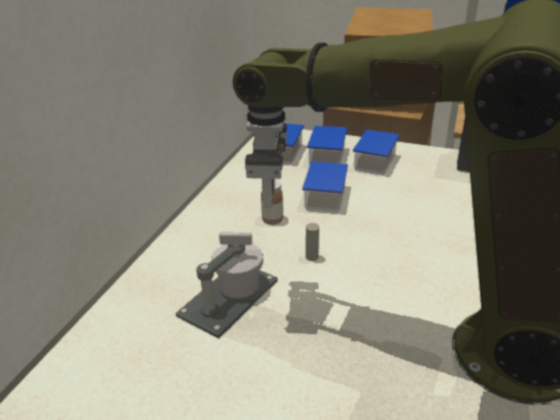

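The wrist view shows the lid centred on the pot near (310,112), with the wing at 16.8° where tight predicts 17°. The wing top is at 167 mm (expected 168) and the lid top at 101 mm (expected 101). The arm is home, the hand is clear, and the long core and jar stand upright.

```bash
python3 -c "
from station import hand_in; print(hand_in())"
```

```text
the job is handed in; nothing more can be done
None
```

I stood the short core in the pot, swung the arm home with the wing gripped, screwed the lid clockwise to its stop, let go and backed off. The job was handed in at about 15.7 s on the robot's clock, with no verdict reported.

**Last checks:**
- **Core:** it stood upright in the pot with its top at 84 mm, centred within about 1 mm. I checked this before closing the lid; it cannot be seen now.
- **Arm:** it pressed against its stop with a 20 N reaction. The lid's centre is at (0.638, 0.000), within about 1 mm of the pot's axis.
- **Lid:** the wing sits at 16.8°, where tight should be about 17°. The wing top is at 167 mm (expected 168) and the lid top at 101 mm (expected 101). The turning moment rose to 0.6 N m at the stop.
- **Bystanders:** the long core and jar look undisturbed in the last pictures, but I did not measure them again. The plastic box was not touched.

No check failed. The cameras differed by 2–3 mm on position, and the top camera saw only a little of the wing in the last pictures.

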